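# Light the table-top gas oven with its door open and hold the ignition dial

### The job

Light the small white gas oven on the worktop: first swing its glass door wide open, roughly square to the oven's front or further (it must never be lit while shut, so leave the dial at off until then), then turn the black dial on its sloping panel anticlockwise past the two click stops to the third place, ignition, which springs back if let go. Finish while you are still gripping the dial and holding it at ignition against its spring, with the door still wide open and the pepper mill, salt shaker, tin and mug around the oven left where they stand.

Things in the scene. Friction and masses are not known exactly. Their poses are not given: they have to be found in the camera images.
- oven: compact white table-top gas oven, 190 deep x 325 wide x 235 mm high, fixed. Origin: centre of its underside; x to its back (away from the robot), y to its left as the robot sees it, z up. Front at x = -95. Left of y = -37 is the chamber with the glass door; right of it a 125 mm wide control column, plain up to z = 170, then sloping back 35 degrees from level for 112 mm (the dial's panel).
- door_handle (a point): grip point on the door's upright round bar handle, 12 mm diameter, on the bar's axis, 35 mm in front of the door's face, at its free right edge, 174 mm along the door from the hinge line. The bar runs from 125 mm below to 28 mm above this point (posts 18 and 79 mm below it); door top 32 mm above, oven top 37 mm above. Turns with the door: x square into the door, y along it to the hinge, z up.
- door_hinge (a point): point on the door's vertical hinge line, at the left front edge of the chamber, level with door_handle, in the middle of the door's 14 mm thickness. The door is 192 mm wide, 196 mm high. Frame as for door_handle.
- oven_door (a joint): angle of the oven door, rad: 0 shut, 1.57 square to the front, stop at 1.75. It turns clockwise seen from above: the free edge swings out toward the robot, then to the left. Light friction (0.1 N m) keeps it where it is left; it may start a little ajar (up to 0.25). Wide open means 1.2 or more.
- dial_grip: the dial's black bar grip, 44 mm long, 14 mm wide, on a 50 mm round skirt (7 mm thick), to 34 mm off the panel. Origin: on the turning axis at the panel's face. z: turning axis, out of the panel (35 degrees from vertical, toward the oven's front); x along the bar to its pointer end with a white line (up the slope at off); y across the 14 mm. Good grip: 28 mm out along z, above the skirt.
- oven_dial (a joint): dial angle, rad, growing anticlockwise seen from outside (positive about dial_grip's z): 0 off (start), 0.42 first click stop, 0.84 second, 1.26 third place = ignition (double mark), stop at 1.36. It rests at 0, about 0.42 and 0.84 (0.06 N m passes a click); past the second a spring turns it back (0.2 to 0.3 N m at and past the third). It is at the third place above 1.17.
- pepper_mill: tall turned wooden mill, 58 mm diameter, 170 mm high, standing right of the oven; origin: centre of underside. A bystander.
- salt_mill: clear shaker with a grey cap, 44 mm diameter, 90 mm high, standing right of the oven; origin: centre of underside. A bystander.
- tuna_tin: flat round tin, 86 mm diameter, 40 mm high, right of the oven; origin: centre of underside. A bystander.
- mug: cream mug, 78 mm diameter, 101 mm high, with a handle, left of the oven; origin: under the mug, about 18 mm off the centre of its round body toward the handle. A bystander.

How it is judged (in metres and radians):
On the way, in this order (a step that is already met when the one before it is completed fails the run):
1. the oven door is swung wide open (1.2 rad or more) with the dial still at off (value of joint oven_door above 1.2 rad and value of joint oven_dial below 0.25 rad), for 0.2 s.
2. the dial is turned past both click stops to the third place and held there by the fingers (value of joint oven_dial above 1.17 rad and contact force between the fingers and dial_grip above 1 N), for 0.5 s.
At the end, for the whole second after the job is handed in: through the last second the fingers press on the dial's bar grip (more than 1 N) and hold the dial at its third place (joint above 1.17 rad; the place is 1.26, the stop 1.36), and the door is still open by more than 1.15 rad (all of step 2 and value of joint oven_door above 1.15 rad); the arm keeps its last pose, push and grip.
It fails at once if the dial is turned toward gas while the door is not open (value of joint oven_dial above 0.3 rad and value of joint oven_door below 1.1 rad).
It fails at once if the pepper mill is shoved 4 cm or more or knocked over (distance of pepper_mill from where it was at the start of the episode above 0.04 m or angle between pepper_mill's own z axis and vertical above 0.5 rad).
It fails at once if the salt shaker is shoved 4 cm or more or knocked over (distance of salt_mill from where it was at the start of the episode above 0.04 m or angle between salt_mill's own z axis and vertical above 0.5 rad).
It fails at once if the tin is shoved 4 cm or more or knocked over (distance of tuna_tin from where it was at the start of the episode above 0.04 m or angle between tuna_tin's own z axis and vertical above 0.5 rad).
It fails at once if the mug is shoved 4 cm or more or knocked over (distance of mug from where it was at the start of the episode above 0.04 m or angle between mug's own z axis and vertical above 0.5 rad).
It also fails if it takes over 48 s, if anything falls off the work surface, if the arm or the gripper's body presses on something with over 40 N, if the wrist force passes 120 N, or if a joint passes its speed limit or range.

### The arm

A 7-joint arm with a two-finger parallel gripper is mounted at the origin on a cart in front of the work surface, level with it; the furniture and walls round the work are solid. World frame = base frame: x ahead of the robot, y to its left, z up, the work surface at z = 0. Lengths are in m, angles in degrees, forces in N, time in s.
With the tool pointing down it reaches from about 0.425 to 0.875 m from the base axis. Payload 4.7 kg.
Tool frame: the origin (TCP) lies between the finger pads; the fingertips stand env.finger_overhang ahead of it and the grasp point (between the pads) lies 5 mm behind it (env.finger_overhang is the distance from the TCP to the fingertips, in m); z points along the fingers, y is the line along which they close (so a half turn about z gives the same grasp; the last joint's range is limited). The gripper opens to 87 mm and grips with 3 to 60 N. Pads are 19 mm wide; open, the fingers measure 117 mm over their backs; the gripper's body (75 mm by 190 mm) begins 51 mm behind the grasp point.
Start: joints at [73.058, 18.392, -4.016, 83.108, 1.295, 78.541, -3.26], TCP at [0.198, -0.619, 0.216] pointing down, gripper open.
Joint ranges: [-163.93, 163.93], [-17.29, 119.83], [-79.2, 71.16], [3.27, 140.29], [-89.18, 269.18], [5.43, 117.66], [-154.24, 154.24]. Speed limits (degrees/s): [147.25, 147.25, 180, 180, 180, 180, 180].

### API

Orientations are given as [roll, pitch, yaw] about the fixed x, y, z axes, in that order (R = Rz(yaw) Ry(pitch) Rx(roll)).
In Python, from cell import telemetry, eyes, env, models gives the robot as it stands. The module is installed in compiled form; this text tells all that it offers.
- The arm moves only by the tool drive_tool, never from a script. Its arguments are lists of equal length, an entry for each row: "angular": the turn, a rotation vector about the tool's x, y, z in rad, a list of three; "delta_pos": the shift along the tool's x, y, z in cm, a list of three; "gripper": the finger opening in cm, from 0 to 8.7. A call has 1 to 20 rows; each row shifts and turns the commanded pose from where the row before left it, along the tool's axes as they then stand; what a row does not reach is not made up. A row lasts 1/10 s, in which the tool goes at most 50 mm and 8.59 degrees, less where a joint would pass 70% of its speed; a pose out of reach is approached as far as the arm can. A call with a gripper value outside its range is refused whole. The fingers move at their own pace and stop on an object; "squeeze" is the grip in N (left out, the last holds). Time passes only in rows, so rows that do not move let the fingers close. It gives the time, the measured TCP pose, the force, the opening and the grip force at its end, in the units of the state.
- telemetry.get_obs(): the state, without advancing time (a new reading comes with each control period).
- eyes.read_camera(name): name is "scene" or "top" or "wrist"; returns a dict with "pixels" (384x512x3 uint8, red, green, blue), "mtx" (3x3 intrinsics, pixels), "D" ([k1, k2, p1, p2, k3] as OpenCV has them; the pictures are not rectified), "origin" and "orientation" of the camera in the world. Camera axes: x right, y down, z forward; pixel columns grow to the right and rows downward; lengths in m; the calibration is good to about 2 mm. A picture is of the moment at which its call begins. There is no depth.
- env.sign_off(): hands the job in; it is judged then, once.
Trained networks look in a picture, given as the dict that the camera call returned (one of the last four; its "shot" number tells which), for a name from the list of things; names that differ only in an ending like _2 or _b are one class to them, and where a whole thing is asked for, a point or a joint stands for the part that bears it (a point fixed in the world has none). Each returns a list of dicts, best first, with "p" (0 to 1); they miss things now and then, are a little off and sometimes report something else, mostly with a low value. They report only what shows in the picture. A call takes as long as a camera call.
- models.search_frame(picture, target): "centre" ([column, row] in pixels, amid what is visible of it).
- models.cut_out(picture, target): "pixels" (384x512 bool, what is visible of it) and "centre" ([column, row] in pixels, amid what is visible of it).
The state is a dict: "time_s": time; "qpos": joint angles; "joint_velocities": joint speeds; "effort": joint torques, N m; "tool_pos": TCP position; "tool_rot": TCP orientation; "force": force on the tool from outside, world axes, zero at the start; "wrist_torque": the same for the moment, N m; "grip_width": finger opening in m; "grasp_force": force on a finger pad.
Only numpy, scipy, OpenCV 4.12 (cv2) and the standard library are available. Lean on these libraries where they do the work, as an engineer would, in place of code of your own. Each camera call takes 0.05 s, during which the arm holds its last target. There are 200 camera calls.

## Working session

There is one attempt and no reset: what is moved stays moved. The work goes in short steps, Python scripts to look and compute and a tool call to move; the robot and the scene stay as the last step left them, time stands still between calls to the robot, and variables do not carry over. Pictures are saved under pics/ and viewed, at most 10 in all, crops included, and the job is handed in when it is done.

Besides the shell and the picture viewer there is one more tool, called after "Call:" by a JSON object that holds its "api" and its "payload", one argument or row to a line. drive_tool: Moves the arm, as the interface text tells. Its arguments: {"type":"object","properties":{"angular":{"type":"array","items":{"type":"array","items":{"type":"number"}}},"delta_pos":{"type":"array","items":{"type":"array","items":{"type":"number"}}},"gripper":{"type":"array","items":{"type":"number"}},"squeeze":{"type":"number"}},"required":["angular","delta_pos","gripper"]}

```bash
mkdir -p pics; python3 - <<'E'
from cell import telemetry, eyes, env, models
import cv2, numpy as np
print(telemetry.get_obs(), env.finger_overhang)
ims=[]
for n in ["scene","top"]:
    p=eyes.read_camera(n); cv2.imwrite(f"pics/{n}0.png",p["pixels"][:,:,::-1])
    print(n,p["mtx"].tolist(),p["D"],p["origin"],p["orientation"])
    for t in ["oven","door_handle","door_hinge","dial_grip","pepper_mill","salt_mill","tuna_tin","mug"]:
        print(t,[(np.round(d["centre"],1).tolist(),round(d["p"],2)) for d in models.search_frame(p,t)[:2]])
E
```

```text
{'time_s': 0.0, 'qpos': array([73.05679004, 18.43850474, -4.01559818, 83.17248924,  1.29648852,
       78.5400605 , -3.25947116]), 'joint_velocities': array([ 0.01100989, -0.02691922,  0.07164892,  0.03154945,  0.01292078,
        0.06226682, -0.01951342]), 'effort': array([ 7.71268951e-04, -4.91284561e+01, -4.03220225e-01, -3.12536144e+01,
       -6.37623598e-02,  4.37272363e-02,  1.62269348e-04]), 'tool_pos': array([ 0.19795125, -0.61855555,  0.21458896]), 'tool_rot': array([-1.79894267e+02,  7.03742499e-03,  1.77538018e+01]), 'force': array([ 0.66991797, -0.33379034,  0.72463147]), 'wrist_torque': array([-0.00238235, -0.02977116,  0.01959521]), 'grasp_force': 0.0, 'grip_width': 0.08703407216059665} 0.014
scene [[354.4457363726436, 0.0, 251.87432941238714], [0.0, 354.4457363726436, 187.7098525462123], [0.0, 0.0, 1.0]] [-0.0842002  0.         0.         0.         0.       ] [ 0.04866765 -0.46547556  1.27735241] [-146.24631273   -0.95782668  -47.9085976 ]
oven [([238.5, 169.1], 0.76)]
door_handle [([208.8, 177.9], 0.83)]
door_hinge [([208.1, 176.6], 0.58)]
dial_grip [([255.9, 182.6], 0.71)]
pepper_mill [([297.9, 258.2], 0.95)]
salt_mill [([337.4, 264.8], 0.5)]
tuna_tin [([314.2, 236.9], 0.77)]
mug [([178.9, 143.2], 0.9)]
top [[399.5940954578653, 0.0, 247.30663649322938], [0.0, 399.5940954578653, 199.59550440901094], [0.0, 0.0, 1.0]] [0.01142063 0.         0.         0.         0.        ] [0.16668697 0.05965077 1.22583634] [-157.25371082   -0.16446467  -90.34097121]
oven [([218.0, 186.8], 0.7)]
door_handle [([199.7, 225.7], 0.68)]
door_hinge [([198.4, 224.6], 0.81), ([220.4, 187.6], 0.56)]
dial_grip [([254.4, 193.8], 0.49)]
pepper_mill [([351.4, 228.4], 0.79)]
salt_mill []
tuna_tin [([339.7, 201.5], 0.71)]
mug [([116.0, 213.8], 0.77)]
```

```bash
python3 -c "
import cv2
for n,(a,b,c,d) in dict(scene=(120,290,140,360),top=(130,270,90,390)).items():
    i=cv2.imread(f'pics/{n}0.png')[a:b,c:d]; s=800/i.shape[1]
    if s*i.shape[0]>600: s=600/i.shape[0]
    print(n,s); cv2.imwrite(f'pics/{n}0c.png',cv2.resize(i,None,fx=s,fy=s,interpolation=2))
"
```

```text
scene 3.5294117647058822
top 2.6666666666666665
```

View pics/scene0c.png

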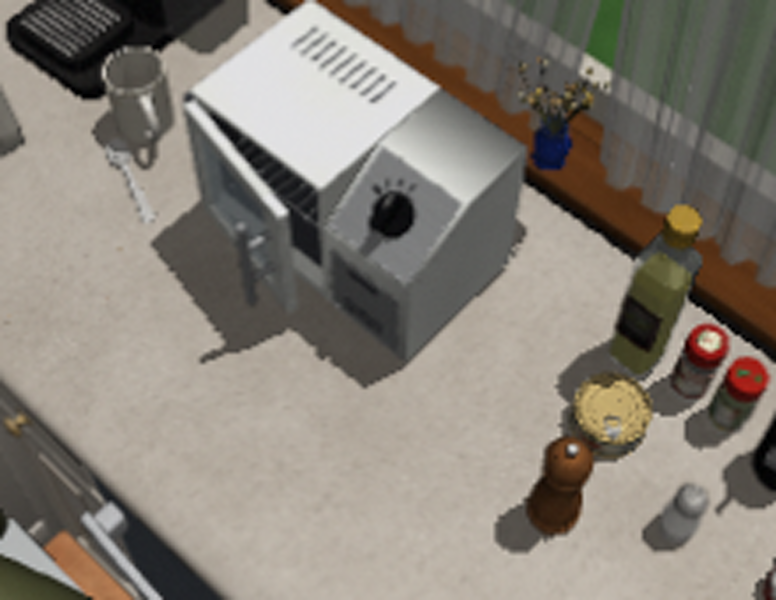

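View pics/top0c.png

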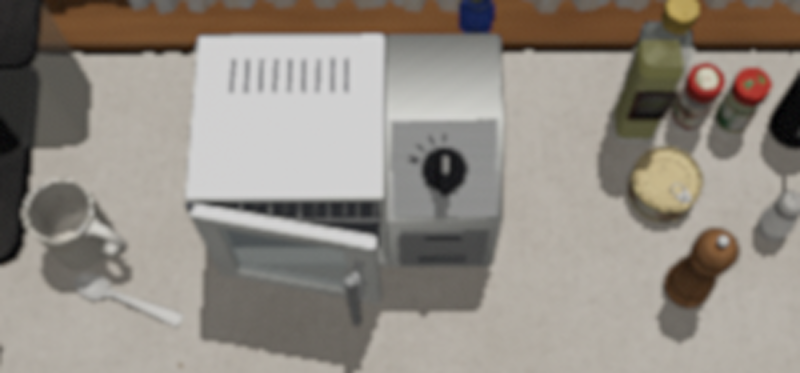

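The two views show the oven with the door ajar about 0.25 rad. The handle is near the scene crop (250,265) and the dial near (392,212). The mug stands left, clear of the door, and the bystanders are far right. I'll fit the oven pose from its corners in both views.

```bash
cat > h.py <<'E'
import numpy as np, cv2
from scipy.spatial.transform import Rotation as R
from scipy.optimize import least_squares
def proj(cam,P):
    Rm=R.from_euler('xyz',cam["orientation"],degrees=True).as_matrix()
    rv=cv2.Rodrigues(Rm.T)[0]; t=-Rm.T@np.asarray(cam["origin"])
    return cv2.projectPoints(np.asarray(P,float).reshape(-1,3),rv,t,np.asarray(cam["mtx"]),np.asarray(cam["D"]))[0].reshape(-1,2)
def tri(obs):  # [(cam,px)]
    return least_squares(lambda p:np.concatenate([(proj(c,p)[0]-u) for c,u in obs]),[.6,0,.2])
def T(x,y,yaw):
    M=np.eye(4);M[:3,:3]=R.from_euler('z',yaw).as_matrix();M[:2,3]=x,y;return M
def ap(M,P): return np.asarray(P)@M[:3,:3].T+M[:3,3]
E
python3 - <<'E'
from h import *
from cell import eyes, models
S=eyes.read_camera("scene");t=eyes.read_camera("top")
s=lambda x,y:np.array([140+x/3.5294,120+y/3.5294]); q=lambda x,y:np.array([90+x/2.6667,130+y/2.6667])
BL=(.095,.1625,.235);FL=(-.095,.1625,.235);FR=(-.095,-.037,.235);BD=(.095,-.037,.235);BR=(.095,-.1625,.235)
obs=[(S,BL,s(312,3)),(S,FL,s(188,97)),(S,FR,s(322,190)),(S,BD,s(440,90)),(S,BR,s(525,155)),(S,(-.095,-.1625,0),s(405,360)),(S,(-.095,-.1625,.17),s(406,282)),
(t,BL,q(200,38)),(t,FL,q(190,198)),(t,FR,q(383,200)),(t,BD,q(384,36)),(t,BR,q(500,36)),(t,(-.095,-.1625,0),q(493,265))]
f=lambda v:np.concatenate([proj(c,ap(T(*v),[P]))[0]-u for c,P,u in obs])
r=least_squares(f,[.6,0.06,0],loss='soft_l1');print(r.x,np.round(r.fun.reshape(-1,2),1).tolist())
M=T(*r.x);Mi=np.linalg.inv(M)
for n,a,b in [("hinge corner",s(188,97),q(195,208)),("door free top",s(288,212),q(375,240)),("dial",None,None),("mug",None,None)]:
    if a is None:
        nm={"dial":"dial_grip"}.get(n,n)
        a=models.cut_out(S,nm)[0]["centre"];b=models.cut_out(t,nm)[0]["centre"]
    k=tri([(S,np.array(a)),(t,np.array(b))]);print(n,k.x,"oven:",ap(Mi,[k.x])[0],k.cost)
np.savez("pose.npz",v=r.x)
E
```

```text
[0.66312623 0.12556245 0.00532702] [[-1.6, -1.7], [-0.8, -2.0], [-1.4, -0.1], [-0.7, -1.1], [0.7, -2.1], [-0.5, 2.8], [0.3, 3.1], [-0.1, -0.9], [-1.3, 0.8], [1.1, -0.6], [0.8, -0.7], [1.2, -1.1], [0.8, 2.1]]
hinge corner [0.56097138 0.27895836 0.23282796] oven: [-0.10133627  0.15393791  0.23282796] 0.2877379352296179
door free top [0.5317556 0.0989175 0.2190522] oven: [-0.13151071 -0.02594476  0.2190522 ] 0.6864791307479647
dial [0.63445846 0.03186198 0.16196798] oven: [-0.02916651 -0.09354643  0.16196798] 0.1597161669217721Traceback (most recent call last):
  File "<stdin>", line 14, in <module>
IndexError: list index out of range
```

Call:
{"api": "drive_tool", "payload": {
  "angular": [
    [0,0,0],
    [0,0,0],
    [0,0,0],
    [0,0,0],
    [0,0,0],
    [0,0,0],
    [0,0,0],
    [0,0,0],
    [0,0,0],
    [0,0,0],
    [0,0,0],
    [0,0,0],
    [0,0,0],
    [0,0,0],
    [0,0,0],
    [0,0,0],
    [0,0,0],
    [0,0,0],
    [0,0,0],
    [0,0,0]
  ],
  "delta_pos": [
    [0,0,-5],
    [0,0,-5],
    [0,0,-5],
    [0,0,-5],
    [2.87,-3.8,0],
    [2.87,-3.8,0],
    [2.87,-3.8,0],
    [2.87,-3.8,0],
    [2.87,-3.8,0],
    [2.87,-3.8,0],
    [2.87,-3.8,0],
    [2.87,-3.8,0],
    [2.87,-3.8,0],
    [2.87,-3.8,0],
    [2.87,-3.8,0],
    [2.87,-3.8,0],
    [2.87,-3.8,0],
    [2.87,-3.8,0],
    [2.87,-3.8,0],
    [2.87,-3.8,0]
  ],
  "gripper": [8,8,8,8,8,8,8,8,8,8,8,8,8,8,8,8,5,5,5,5]
}}

```text
time_s: 3.2
tool_pos: [0.4502, 0.1021, 0.416]
tool_rot: [179.9, -0.1, 17.7]
force: [1.8, -0.0, -0.5]
grip_width: 0.0561
grasp_force: 0.0
```

Call:
{"api": "drive_tool", "payload": {
  "angular": [
    [0,0,0.1],
    [0,0,0.1],
    [0,0,0.11],
    [0,0,0],
    [0,0,0]
  ],
  "delta_pos": [
    [0,0,0],
    [0,0,0],
    [0,0,0],
    [0,0,0],
    [0,0,0]
  ],
  "gripper": [5,5,5,5,5]
}}

```text
time_s: 3.7
tool_pos: [0.4501, 0.1, 0.4157]
tool_rot: [180.0, -0.0, 0.1]
force: [0.4, -0.0, 0.3]
grip_width: 0.0501
grasp_force: 0.0
```

```bash
python3 - <<'E'
from h import *
from cell import eyes, models, telemetry
o=telemetry.get_obs();print(o["time_s"],o["tool_pos"],o["tool_rot"],o["qpos"])
w=eyes.read_camera("wrist");cv2.imwrite("pics/w1.png",w["pixels"][:,:,::-1])
print(w["origin"],w["orientation"],w["mtx"][0])
for t in ["door_handle","door_hinge","dial_grip","oven"]:
    print(t,[(np.round(d["centre"],1).tolist(),round(d["p"],2)) for d in models.search_frame(w,t)[:2]])
E
```

```text
3.7 [0.45006941 0.09996296 0.41570412] [ 1.79979102e+02 -1.22604072e-02  1.27208102e-01] [ 46.52472016  -7.40976289 -54.66076141  85.64679102  -6.08506216
  98.59773752 -98.69585328]
[0.52620603 0.10068468 0.58472152] [ 1.64130060e+02 -3.58936317e-02 -8.98533359e+01] [265.9132625    0.         257.08437903]
door_handle [([197.1, 97.0], 0.91)]
door_hinge [([193.5, 97.0], 0.68), ([435.9, 37.2], 0.43)]
dial_grip [([318.5, 41.9], 0.64)]
oven [([229.8, 48.0], 0.56)]
```

View pics/w1.png

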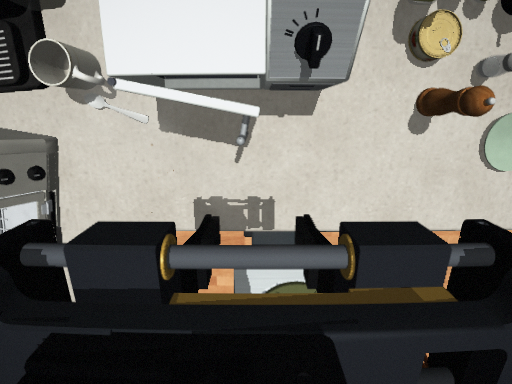

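The wrist view shows the door's top edge from (112,82) to (258,110) and the bar near (242,130). The dial is at (315,42), pointing down the image. I'll zoom in on it.

```bash
python3 -c "
import cv2
i=cv2.imread('pics/w1.png')[0:160,90:370]; cv2.imwrite('pics/w1c.png',cv2.resize(i,None,fx=2.8,fy=2.8,interpolation=2))"
```

```text
(no output)
```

View pics/w1c.png

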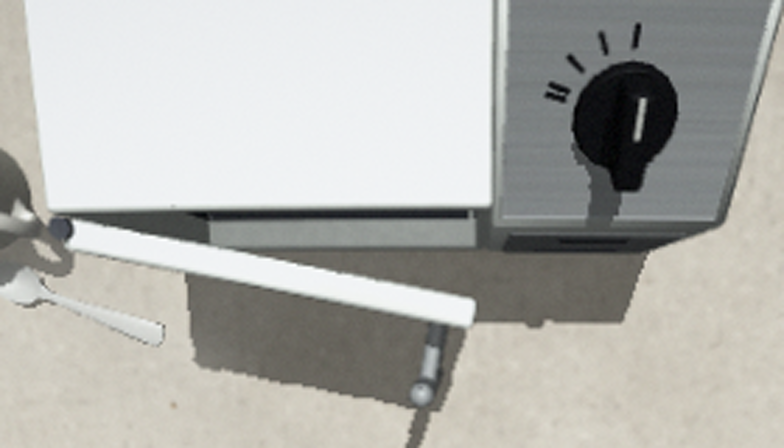

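```bash
python3 - <<'E'
from h import *
from cell import eyes
w=eyes.read_camera("wrist");S=eyes.read_camera("scene");t=eyes.read_camera("top")
u=lambda x,y:np.array([90+(x+.5)/2.8-.5,(y+.5)/2.8-.5])
s=lambda x,y:np.array([139.6+x/3.5294,119.6+y/3.5294]); q=lambda x,y:np.array([89.6+x/2.6667,129.6+y/2.6667])
FL=(-.095,.1625,.235);FR=(-.095,-.037,.235)
c,sn=np.cos(np.radians(35)),np.sin(np.radians(35))
def model(v):
    x,y,z,yaw,hx,hy,th,dd,dy=v
    M=T(x,y,yaw);M[2,3]=z
    D=lambda a,b,zz:(hx+a*np.cos(th)+b*np.sin(th),hy-a*np.sin(th)+b*np.cos(th),zz)
    P={'FL':FL,'FR':FR,'BL':(.095,.1625,.235),'BD':(.095,-.037,.235),'BR':(.095,-.1625,.235),'pr':(-.095,-.1625,.17),'pl':(-.095,-.037,.17),'h':(hx,hy,.23),
     'i':D(.007,-.192,.23),'o':D(-.007,-.192,.23),'bar':D(-.042,-.174,.226),'skirt':(-.095+dd*c-.007*sn,dy,.17+dd*sn+.007*c)}
    return M,P,D
obs=[(w,'FL',u(48,210)),(w,'FR',u(491,207)),(w,'pr',u(722,225)),(w,'pl',u(499,222)),(w,'h',u(61,228)),(w,'i',u(474,302)),(w,'o',u(470,327)),(w,'bar',u(423,390)),(w,'skirt',u(625,114)),
(S,'BL',s(312,3)),(S,'FL',s(188,97)),(S,'FR',s(322,190)),(S,'BD',s(440,90)),(S,'BR',s(525,155)),
(t,'BL',q(200,38)),(t,'FL',q(190,198)),(t,'FR',q(383,200)),(t,'BD',q(384,36)),(t,'BR',q(500,36))]
def f(v):
    M,P,D=model(v);return np.concatenate([proj(a,ap(M,[P[k]]))[0]-b for a,k,b in obs]+[[v[2]*500]])
r=least_squares(f,[.66,.125,0,0,-.102,.155,.25,.056,-.1],loss='soft_l1',x_scale=.01)
print(np.round(r.x,4),np.round(r.fun[:-1].reshape(-1,2),1).tolist())
M,P,D=model(r.x)
print("hinge",ap(M,[P['h']])[0],"bar",ap(M,[P['bar']])[0],"dial axis @panel",ap(M,[(-.095+r.x[7]*c,r.x[8],.17+r.x[7]*sn)])[0])
np.savez("fit.npz",v=r.x)
hp=ap(M,[P['h']])[0]
for th in np.r_[r.x[6],.4:1.61:.1]:
    vv=r.x.copy();vv[6]=th;_,PP,_=model(vv);print(round(th,2),np.round(ap(M,[PP['bar']])[0],4))
E
```

```text
[ 0.6681  0.1276 -0.0056  0.0009 -0.1015  0.1593  0.2039  0.0595 -0.1   ] [[0.7, 0.8], [-0.0, 0.1], [0.2, 0.4], [-4.2, 0.8], [1.2, 0.2], [0.4, -1.8], [-0.3, 0.1], [-1.8, 0.8], [-0.0, 0.0], [-0.4, -1.2], [0.4, -1.9], [-0.5, 0.1], [0.1, -0.7], [1.3, -1.7], [0.2, -1.2], [-1.2, 0.1], [0.6, -1.1], [0.7, -0.8], [0.8, -1.0]]
hinge [0.56648376 0.28684448 0.22441392] bar [0.49027145 0.1248825  0.22041392] dial axis @panel [0.6219333 0.0276311 0.1985193]
0.2 [0.4903 0.1249 0.2204]
0.4 [0.4602 0.1428 0.2204]
0.5 [0.4463 0.1542 0.2204]
0.6 [0.4337 0.1668 0.2204]
0.7 [0.4224 0.1807 0.2204]
0.8 [0.4125 0.1956 0.2204]
0.9 [0.4041 0.2114 0.2204]
1.0 [0.3974 0.228  0.2204]
1.1 [0.3924 0.2452 0.2204]
1.2 [0.3891 0.2628 0.2204]
1.3 [0.3876 0.2806 0.2204]
1.4 [0.3879 0.2985 0.2204]
1.5 [0.3899 0.3163 0.2204]
1.6 [0.3937 0.3337 0.2204]
```

Call:
{"api": "drive_tool", "payload": {
  "angular": [
    [0,0,0],
    [0,0,0],
    [0,0,0],
    [0,0,0],
    [0,0,0],
    [0,0,0],
    [0,0,0],
    [0,0,0]
  ],
  "delta_pos": [
    [4.0,-2.3,0],
    [0,0,4.5],
    [0,0,4.5],
    [0,0,4.0],
    [0,0,3.0],
    [0,0,3.0],
    [0,0,2.3],
    [0,0,0]
  ],
  "gripper": [5,5,5,5,5,5,5,5]
}}

```text
time_s: 4.9
tool_pos: [0.4879, 0.1222, 0.1997]
tool_rot: [180.0, 0.3, 0.0]
force: [-0.3, -0.2, 0.4]
grip_width: 0.05
grasp_force: 0.0
```

Call:
{"api": "drive_tool", "payload": {
  "angular": [
    [0,0,0],
    [0,0,0],
    [0,0,0],
    [0,0,0],
    [0,0,0],
    [0,0,0],
    [0,0,0]
  ],
  "delta_pos": [
    [0,0,0],
    [0,0,0],
    [0,0,0],
    [0,0,0],
    [0,0,0],
    [0,0,0],
    [0,0,0]
  ],
  "gripper": [0,0,0,0,0,0,0],
  "squeeze": 15
}}

```text
time_s: 5.6
tool_pos: [0.4904, 0.1233, 0.2029]
tool_rot: [-180.0, -0.0, -0.0]
force: [0.5, 1.0, 1.6]
grip_width: 0.0112
grasp_force: 15.0
```

Call:
{"api": "drive_tool", "payload": {
  "angular": [
    [0,0,0],
    [0,0,0],
    [0,0,0],
    [0,0,0],
    [0,0,0],
    [0,0,0],
    [0,0,0]
  ],
  "delta_pos": [
    [-1.57,-0.82,0],
    [-1.44,-0.98,0],
    [-1.39,-1.14,0],
    [-1.26,-1.26,0],
    [-1.13,-1.39,0],
    [-0.99,-1.49,0],
    [0,0,0]
  ],
  "gripper": [0,0,0,0,0,0,0]
}}

```text
time_s: 6.3
tool_pos: [0.4095, 0.1948, 0.2026]
tool_rot: [179.8, 0.2, 0.2]
force: [-4.9, -3.5, 5.6]
grip_width: 0.0112
grasp_force: 15.0
```

Call:
{"api": "drive_tool", "payload": {
  "angular": [
    [0,0,0],
    [0,0,0],
    [0,0,0],
    [0,0,0],
    [0,0,0],
    [0,0,0],
    [0,0,0],
    [0,0,0],
    [0,0,0]
  ],
  "delta_pos": [
    [-0.7,-1.58,0],
    [-0.6,-1.66,0],
    [-0.45,-1.72,0],
    [-0.3,-1.76,0],
    [-0.15,-1.78,0],
    [0.03,-1.79,0],
    [0.2,-1.78,0],
    [0.2,-1,0],
    [0,0,0]
  ],
  "gripper": [0,0,0,0,0,0,0,0,0]
}}

```text
time_s: 7.2
tool_pos: [0.3931, 0.3264, 0.2023]
tool_rot: [-179.9, 0.2, 0.2]
force: [-2.7, 1.3, 1.1]
grip_width: 0.0106
grasp_force: 15.0
```

```bash
python3 - <<'E'
from h import *
from cell import eyes, telemetry
o=telemetry.get_obs();print(o["qpos"],o["tool_pos"])
w=eyes.read_camera("top");cv2.imwrite("pics/t2.png",w["pixels"][:,:,::-1])
E
```

```text
[  26.52263996   11.44531056  -75.28521165  101.78898024   11.20096066
   75.56319705 -141.12352548] [0.39314435 0.32643377 0.20231364]
```

View pics/t2.png

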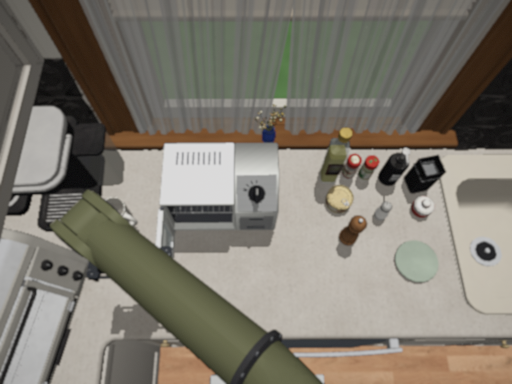

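Door now stands about square (~1.55 rad). Next I release it, lift clear and turn half round for wrist range.

Call:
{"api": "drive_tool", "payload": {
  "angular": [
    [0,0,0],
    [0,0,0],
    [0,0,0],
    [0,0,0],
    [0,0,0],
    [0,0,0],
    [0,0,0],
    [0,0,0],
    [0,0,0],
    [0,0,0],
    [0,0,0],
    [0,0,0],
    [0,0,0],
    [0,0,0],
    [0,0,0],
    [0,0,0]
  ],
  "delta_pos": [
    [0,0,0],
    [0,0,0],
    [0,0,0],
    [0,0,-2],
    [0,0,-4],
    [0,0,-5],
    [0,0,-5],
    [0,0,-5],
    [1.25,4.25,0],
    [1.25,4.25,0],
    [1.25,4.25,0],
    [1.25,4.25,0],
    [1.25,4.25,0],
    [1.25,4.25,0],
    [1.25,4.25,0],
    [0,0,0]
  ],
  "gripper": [2.4,2.4,2.4,2.4,2.4,2.4,2.4,2.4,3,3,3,3,3,3,3,3]
}}

```text
time_s: 8.85
tool_pos: [0.4832, 0.0179, 0.4118]
tool_rot: [179.9, 0.0, -0.8]
force: [-0.1, 0.1, -0.7]
grip_width: 0.0302
grasp_force: 0.0
```

Call:
{"api": "drive_tool", "payload": {
  "angular": [
    [0,0,0.1496],
    [0,0,0.1496],
    [0,0,0.1496],
    [0,0,0.1496],
    [0,0,0.1496],
    [0,0,0.1496],
    [0,0,0.1496],
    [0,0,0.1496],
    [0,0,0.1496],
    [0,0,0.1496],
    [0,0,0]
  ],
  "delta_pos": [
    [0,0,0],
    [0,0,0],
    [0,0,0],
    [0,0,0],
    [0,0,0],
    [0,0,0],
    [0,0,0],
    [0,0,0],
    [0,0,0],
    [0,0,0],
    [0,0,0]
  ],
  "gripper": [3,3,3,3,3,3,3,3,3,3,3]
}}

```text
time_s: 9.95
tool_pos: [0.4753, 0.0235, 0.4245]
tool_rot: [-179.0, -0.6, -74.8]
force: [0.1, -0.7, 1.0]
grip_width: 0.0301
grasp_force: 0.0
```

```bash
python3 -c "
from cell import telemetry
o=telemetry.get_obs();print(o['qpos'],o['tool_pos'],o['tool_rot'])"
```

```text
[  86.36280133  -16.27302028  -73.11838545   83.3380575   -15.77407945
   99.96838917 -154.02833466] [0.47529915 0.02347976 0.42449416] [-179.03574264   -0.55989885  -74.83005683]
```

Call:
{"api": "drive_tool", "payload": {
  "angular": [
    [0,0,-0.145],
    [0,0,-0.145],
    [0,0,-0.145],
    [0,0,-0.145],
    [0,0,-0.145],
    [0,0,-0.145],
    [0,0,-0.145],
    [0,0,-0.145],
    [0,0,-0.145],
    [0,0,0]
  ],
  "delta_pos": [
    [0,0,0],
    [0,0,0],
    [0,0,0],
    [0,0,0],
    [0,0,0],
    [0,0,0],
    [0,0,0],
    [0,0,0],
    [0,0,0],
    [0,0,0]
  ],
  "gripper": [3,3,3,3,3,3,3,3,3,3]
}}

```text
time_s: 10.95
tool_pos: [0.4751, 0.0275, 0.4243]
tool_rot: [-179.7, -1.0, 0.9]
force: [-0.2, -0.9, 0.0]
grip_width: 0.0302
grasp_force: 0.0
```

Call:
{"api": "drive_tool", "payload": {
  "angular": [
    [0,0.1222,0],
    [0,0.1222,0],
    [0,0.1222,0],
    [0,0.1222,0],
    [0,0.1222,0],
    [0,0,0]
  ],
  "delta_pos": [
    [0,0,0],
    [0,0,0],
    [0,0,0],
    [0,0,0],
    [0,0,0],
    [0,0,0]
  ],
  "gripper": [3,3,3,3,3,3]
}}

```text
time_s: 11.55
tool_pos: [0.4704, 0.0295, 0.4385]
tool_rot: [178.5, -15.6, 0.9]
force: [-0.6, 1.1, -0.3]
grip_width: 0.0303
grasp_force: 0.0
```

```bash
cat > d.py <<'E'
import sys
from h import *
from cell import telemetry
o=telemetry.get_obs();print(o['time_s'],o['qpos'],o['tool_pos'],o['tool_rot'])
def goto(base,h,turn=0):
    s,c=np.sin(np.radians(35)),np.cos(np.radians(35))
    dz=np.array([-s,0,c]);tgt=np.asarray(base)+h*dz
    Rt=np.column_stack([(c,0,s),(0,-1,0),(s,0,-c)])@R.from_rotvec([0,0,turn]).as_matrix()
    C=R.from_euler('xyz',o['tool_rot'],degrees=True).as_matrix()
    print("pos cm",np.round(C.T@(tgt-o['tool_pos'])*100,2),"rot",np.round(R.from_matrix(C.T@Rt).as_rotvec(),3))
E
python3 -c "
from d import *
goto([.622,.0276,.1985],.15)"
```

```text
11.55 [ 22.87016348 -17.1418846  -23.5020617   94.20261836  -5.33107258
  85.94815057 -90.2959259 ] [0.47044304 0.02947613 0.43846847] [178.49756723 -15.56800733   0.8827754 ]
pos cm [ 3.17 -0.05 13.04] rot [0.019 0.339 0.018]
```

Call:
{"api": "drive_tool", "payload": {
  "angular": [
    [0,0,0],
    [0,0,0],
    [0,0,0],
    [0.005,0.085,0.005],
    [0.005,0.085,0.005],
    [0.005,0.085,0.005],
    [0.004,0.084,0.003],
    [0,0,0]
  ],
  "delta_pos": [
    [1.0,0,4.3],
    [1.0,0,4.3],
    [1.1,0,4.4],
    [0,0,0],
    [0,0,0],
    [0,0,0],
    [0,0,0],
    [0,0,0]
  ],
  "gripper": [3,3,3,3,3,3,3,3]
}}

```text
time_s: 12.35
tool_pos: [0.5692, 0.0271, 0.298]
tool_rot: [179.5, -32.3, -0.4]
force: [-0.4, 0.3, -0.1]
grip_width: 0.0302
grasp_force: 0.0
```

```bash
python3 - <<'E'
from d import *
goto([.622,.0276,.1985],.15)
from cell import eyes,models
w=eyes.read_camera("wrist");i=w["pixels"][:,:,::-1]
cv2.imwrite("pics/w3.png",cv2.resize(i,None,fx=1.5,fy=1.5,interpolation=2))
d=models.cut_out(w,"dial_grip");print([(x["centre"],x["p"]) for x in d])
print(proj(w,[.622,.0276,.1985]),proj(w,np.array([.622,.0276,.1985])+.034*np.array([-.5736,0,.8192])))
E
```

```text
12.35 [ 11.59777782 -17.11063887 -16.50971355 115.68120176  -1.43419316
  48.61848743 -95.51475503] [0.56915399 0.0270912  0.29801689] [179.48287816 -32.31531735  -0.4022676 ]
pos cm [-1.56  0.01 -3.75] rot [ 0.013  0.047 -0.006]
[([260.7, 195.8], 0.8)]
[[255.7695589  191.70845609]] [[256.05944017 203.23444469]]
```

View pics/w3.png

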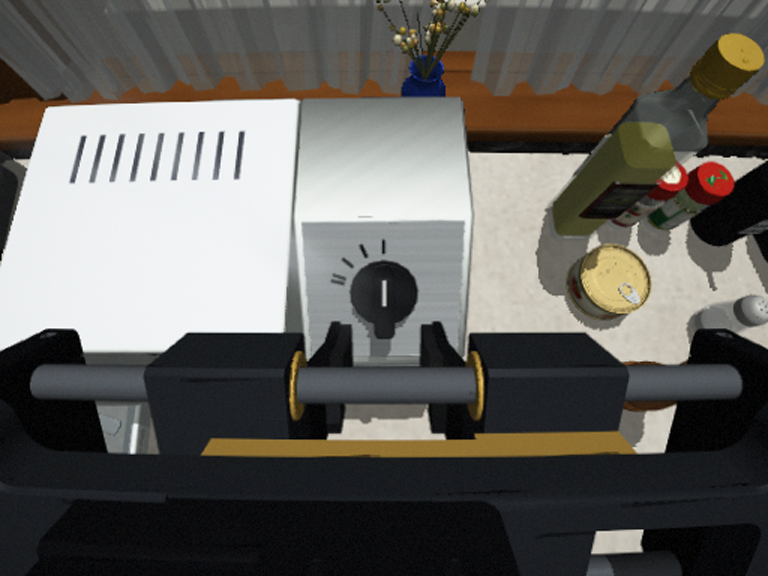

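The dial sits at (384,290) in this enlarged view, pointer up the slope, and the fingers straddle its line. A quick refinement of the panel in depth before going in:

```bash
python3 - <<'E'
from d import *
from cell import eyes
w=eyes.read_camera("wrist")
v=np.load("fit.npz")["v"]
u=lambda x,y:np.array([(x+.5)/1.5-.5,(y+.5)/1.5-.5])
c,s=np.cos(np.radians(35)),np.sin(np.radians(35))
P=[(-.003,-.037,.235),(-.003,-.1625,.235),(.095,-.037,.235),(.095,-.1625,.235),(.095,.1625,.235),(-.095,.1625,.235)]
O=[u(301,222),u(466,221),u(299,99),u(462,98),u(47,107),u(-2,353)]
M=T(v[0],v[1],v[3]);M[2,3]=v[2]
print(np.round(proj(w,ap(M,P))-O,1).tolist())
# skirt: radius 25 at 7mm up: left/right/top extremes
def f(b):
    k=np.array(b)+.007*np.array([-s,0,c]);L=k+[0,.025,0];Rr=k-[0,.025,0];Tp=k+.025*np.array([c,0,s])
    return (proj(w,[L,Rr,Tp])-[u(351,291),u(417,291),u(384,261)]).ravel()[[0,2,5]]
r=least_squares(f,[.622,.0276,.1985],x_scale=.01);print(f([.622,.0276,.1985]),r.x)
g=lambda a:(proj(w,ap(np.block([[T(a[0],a[1],a[3])[:3,:3],np.array([[a[0]],[a[1]],[a[2]]])],[0,0,0,1]]),P))-O).ravel()
r=least_squares(g,[v[0],v[1],v[2],v[3]],x_scale=.01,loss='soft_l1');print(v[:4],r.x,np.round(r.fun,1))
E
```

```text
12.45 [ 11.63076326 -17.16712695 -16.49731826 115.40087865  -1.45092754
  48.75945595 -95.45861208] [0.57026896 0.02708202 0.30152157] [179.47177615 -32.50795121  -0.38121895]
[[-5.0, -0.8], [4.1, -1.1], [1.4, 4.7], [0.1, 4.8], [4.6, 4.1], [-6.0, 0.0]]
[-0.98786997  0.88980608  0.0734385 ] [0.62623197 0.02746459 0.18685144]
[ 0.66813382  0.12763144 -0.00558608  0.00091979] [ 0.67008069  0.12699833 -0.0034177   0.01370416] [-4.7 -3.9  4.9 -5.5  0.6  1.7 -0.3  0.7  2.8  3.1 -6.3 -0.1]
```

Call:
{"api": "drive_tool", "payload": {
  "angular": [
    [0.009,0.044,-0.006],
    [0,0,0]
  ],
  "delta_pos": [
    [0,0,0],
    [0,0,0]
  ],
  "gripper": [3,3]
}}

```text
time_s: 12.7
tool_pos: [0.5796, 0.0291, 0.3008]
tool_rot: [179.8, -34.8, 0.2]
force: [-0.1, 1.1, -0.0]
grip_width: 0.0302
grasp_force: 0.0
```

```bash
python3 -c "
from d import *
goto([.622,.0276,.1985],.05)"
```

```text
12.7 [  1.50061757 -17.21090976  -8.28283531 116.88294198   2.47585606
  45.63235896 -98.26192816] [0.57959134 0.02912065 0.30079944] [ 1.79781496e+02 -3.48001490e+01  1.64077864e-01]
pos cm [-2.37  0.13  5.82] rot [0.002 0.003 0.002]
```

Call:
{"api": "drive_tool", "payload": {
  "angular": [
    [0,0,0],
    [0,0,0],
    [0,0,0],
    [0,0,0]
  ],
  "delta_pos": [
    [-2.37,0.13,0],
    [0,0,3],
    [0,0,2.8],
    [0,0,0]
  ],
  "gripper": [3,3,3,3]
}}

```text
time_s: 13.1
tool_pos: [0.6046, 0.0269, 0.2308]
tool_rot: [179.6, -33.8, 0.0]
force: [-0.7, -0.5, -0.6]
grip_width: 0.0296
grasp_force: 0.0
```

```bash
python3 -c "
from d import *
goto([.622,.0276,.1985],.05)
goto([.622,.0276,.1985],.024)
print(o['force'])
from cell import eyes
w=eyes.read_camera('wrist')
cv2.imwrite('pics/w4.png',cv2.resize(w['pixels'][100:340,100:420,::-1],None,fx=2.4,fy=2.4,interpolation=2))"
```

```text
13.1 [  2.52153482 -10.7727038   -9.410382   119.5667008    4.28595995
  37.64593346 -99.92493993] [0.60458828 0.02691952 0.23076665] [ 1.79627108e+02 -3.37686559e+01  4.96479332e-02]
pos cm [-0.45 -0.06 -1.35] rot [0.006 0.021 0.001]
pos cm [-0.4  -0.08  1.25] rot [0.006 0.021 0.001]
[-0.70968043 -0.49910108 -0.64234149]
```

View pics/w4.png

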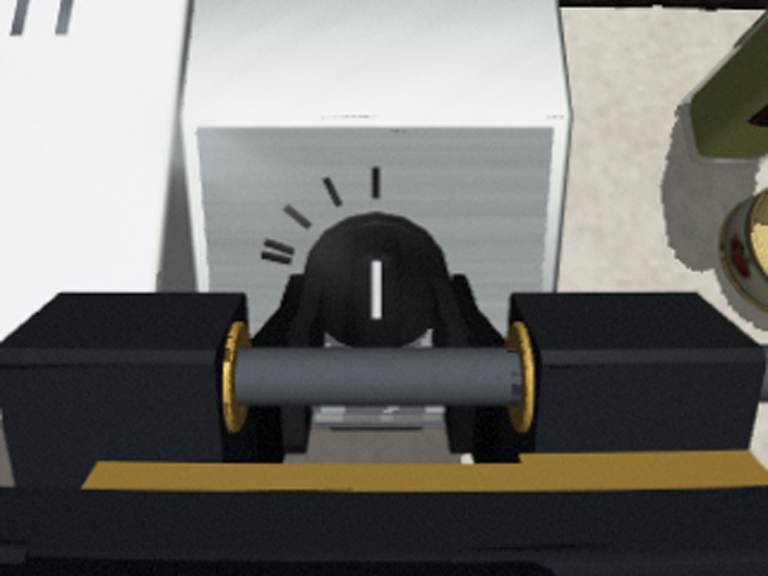

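Fingers straddle the bar at about (376,300), laterally centred; I need the slope-wise offset.

```bash
python3 - <<'E'
from d import *
from cell import eyes
w=eyes.read_camera("wrist")
u=lambda x,y:np.array([100+(x+.5)/2.4-.5,100+(y+.5)/2.4-.5])
c,s=np.cos(np.radians(35)),np.sin(np.radians(35));dz=np.array([-s,0,c])
def pts(b):
    k=np.array(b)+.007*dz;a=np.linspace(0,2*np.pi,73)[:,None]
    q=proj(w,k+.025*(np.cos(a)*np.array([c,0,s])+np.sin(a)*np.array([0,1,0])))
    return np.array([q[:,0].min(),q[:,0].max(),q[:,1].min()])
ob=np.array([u(305,0)[0],u(447,0)[0],u(0,212)[1]])
b0=[.622,.0276,.1985]
print(pts(b0)-ob); r=least_squares(lambda b:pts(b)-ob,b0,x_scale=.01,diff_step=1e-3);print(r.x,r.cost)
C=R.from_euler('xyz',o['tool_rot'],degrees=True).as_matrix()
print("axis offset in tool frame of fitted/base:",C.T@(r.x-o['tool_pos']),C.T@(np.array(b0)-o['tool_pos']))
E
```

```text
13.15 [  2.49114946 -10.90712341  -9.37753617 119.47484203   4.27751955
  37.69294667 -99.91564798] [0.60513936 0.02700304 0.23312755] [ 1.79635611e+02 -3.39471956e+01  4.60901823e-02]
[-1.12188496  1.6999361  -0.61706839]
[0.62470557 0.02780062 0.18861242] 3.448953555508787e-20
axis offset in tool frame of fitted/base: [-0.00862679 -0.00108617  0.04784839] [-0.00534983 -0.00082596  0.03813662]
```

Call:
{"api": "drive_tool", "payload": {
  "angular": [
    [0.006,0.018,0],
    [0,0,0],
    [0,0,0],
    [0,0,0]
  ],
  "delta_pos": [
    [-0.65,-0.1,0],
    [0,0,0.7],
    [0,0,0.7],
    [0,0,0]
  ],
  "gripper": [3,3,3,3]
}}

```text
time_s: 13.6
tool_pos: [0.6094, 0.0287, 0.2206]
tool_rot: [180.0, -35.3, 0.1]
force: [0.4, 0.4, 0.2]
grip_width: 0.03
grasp_force: 0.0
```

Call:
{"api": "drive_tool", "payload": {
  "angular": [
    [0,0,0],
    [0,0,0],
    [0,0,0]
  ],
  "delta_pos": [
    [0,0,0.3],
    [0,0,0],
    [0,0,0]
  ],
  "gripper": [3,3,3]
}}

```text
time_s: 13.9
tool_pos: [0.6111, 0.0289, 0.2186]
tool_rot: [-180.0, -35.3, 0.1]
force: [-0.7, 0.2, -0.4]
grip_width: 0.0299
grasp_force: 0.0
```

```bash
python3 -c "
from d import *
goto([.623,.0277,.194],.024)
print(o['force'])"
```

```text
13.9 [   2.29538682  -10.14712077   -9.25568855  121.19009295    4.55555862
   33.84364238 -100.19414505] [0.61108408 0.02889676 0.21855366] [-1.79999847e+02 -3.53047139e+01  1.21748220e-01]
pos cm [-0.43  0.12  0.29] rot [-0.001 -0.005  0.002]
[-0.65573117  0.19640919 -0.3916898 ]
```

Call:
{"api": "drive_tool", "payload": {
  "angular": [
    [0,0,0],
    [0,0,0],
    [0,0,0]
  ],
  "delta_pos": [
    [-0.4,0.1,0.3],
    [0,0,0],
    [0,0,0]
  ],
  "gripper": [3,3,3]
}}

```text
time_s: 14.2
tool_pos: [0.6092, 0.0278, 0.2134]
tool_rot: [180.0, -35.3, 0.1]
force: [0.5, 0.5, 0.7]
grip_width: 0.03
grasp_force: 0.0
```

Call:
{"api": "drive_tool", "payload": {
  "angular": [
    [0,0,0],
    [0,0,0],
    [0,0,0]
  ],
  "delta_pos": [
    [0,0,0.3],
    [0,0,0],
    [0,0,0]
  ],
  "gripper": [3,3,3]
}}

```text
time_s: 14.5
tool_pos: [0.6112, 0.0278, 0.2112]
tool_rot: [180.0, -35.3, 0.1]
force: [-0.2, 0.1, 0.5]
grip_width: 0.03
grasp_force: 0.0
```

Call:
{"api": "drive_tool", "payload": {
  "angular": [
    [0,0,0],
    [0,0,0],
    [0,0,0],
    [0,0,0],
    [0,0,0],
    [0,0,0]
  ],
  "delta_pos": [
    [0,0,0.2],
    [0,0,0],
    [0,0,0],
    [0,0,0],
    [0,0,0],
    [0,0,0]
  ],
  "gripper": [3,0,0,0,0,0],
  "squeeze": 40
}}

```text
time_s: 15.1
tool_pos: [0.6123, 0.0275, 0.2097]
tool_rot: [180.0, -35.3, 0.1]
force: [-0.2, -1.1, 0.5]
grip_width: 0.0136
grasp_force: 40.0
```

```bash
python3 -c "
from d import *
print(o['force'],o['wrist_torque'],o['grip_width'])
from cell import eyes
i=[cv2.resize(eyes.read_camera('wrist')['pixels'][110:290,150:370,::-1],None,fx=1.8,fy=1.8),cv2.resize(eyes.read_camera('top')['pixels'][120:300,120:340,::-1],None,fx=1.8,fy=1.8)]
cv2.imwrite('pics/w5.png',cv2.hconcat(i))"
```

```text
15.1 [   2.39954327   -9.52203483   -9.24787198  121.74002595    4.80091674
   32.66987413 -100.33172519] [0.6123441  0.02749076 0.20972658] [ 1.7998529e+02 -3.5313194e+01  1.0301486e-01]
[-0.21135591 -1.0826669   0.49043211] [-0.18866744  0.64885395 -0.13358618] 0.01361834784812457
```

View pics/w5.png

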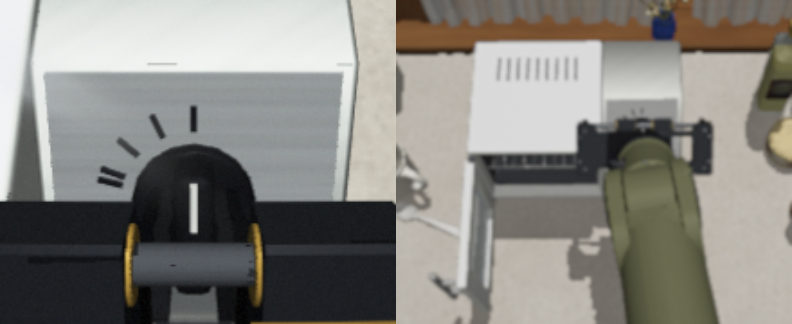

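Dial is gripped (13.6 mm), door square, pointer at off. Turning now.

Call:
{"api": "drive_tool", "payload": {
  "angular": [
    [0,0,-0.1],
    [0,0,-0.1],
    [0,0,-0.1],
    [0,0,-0.1],
    [0,0,-0.1],
    [0,0,0]
  ],
  "delta_pos": [
    [0,0,0],
    [0,0,0],
    [0,0,0],
    [0,0,0],
    [0,0,0],
    [0,0,0]
  ],
  "gripper": [0,0,0,0,0,0],
  "squeeze": 55
}}

```text
time_s: 15.8
tool_pos: [0.6123, 0.0278, 0.2097]
tool_rot: [161.2, -30.5, 33.9]
force: [-0.8, -0.4, 0.4]
grip_width: 0.0137
grasp_force: 55.0
```

Call:
{"api": "drive_tool", "payload": {
  "angular": [
    [0,0,-0.1],
    [0,0,-0.1],
    [0,0,-0.1],
    [0,0,-0.1],
    [0,0,-0.1],
    [0,0,-0.1],
    [0,0,-0.1],
    [0,0,-0.07],
    [0,0,0],
    [0,0,0]
  ],
  "delta_pos": [
    [0,0,0],
    [0,0,0],
    [0,0,0],
    [0,0,0],
    [0,0,0],
    [0,0,0],
    [0,0,0],
    [0,0,0],
    [0,0,0],
    [0,0,0]
  ],
  "gripper": [0,0,0,0,0,0,0,0,0,0]
}}

```text
time_s: 16.8
tool_pos: [0.612, 0.0281, 0.2094]
tool_rot: [146.0, -10.0, 75.8]
force: [-3.2, -0.4, 1.4]
grip_width: 0.0134
grasp_force: 55.0
```

```bash
python3 -c "
from d import *
goto([.623,.0277,.194],.024,-1.3)
print(o['force'],o['wrist_torque'],o['grip_width'])
C=R.from_euler('xyz',o['tool_rot'],degrees=True).as_matrix();print(C.T@o['wrist_torque'])
from cell import eyes
i=[cv2.resize(eyes.read_camera('wrist')['pixels'][100:280,150:370,::-1],None,fx=1.8,fy=1.8),cv2.resize(eyes.read_camera('scene')['pixels'][130:240,180:314,::-1],(396,324))]
cv2.imwrite('pics/w6.png',cv2.hconcat(i))"
```

```text
16.8 [ -7.62987427  -9.79310376  -0.18751061 122.05998401   8.09011764
  32.97285371 -30.52529364] [0.61198797 0.02813977 0.20943908] [145.99461738  -9.9604246   75.76596767]
pos cm [-0.04  0.03 -0.5 ] rot [ 0.004 -0.003 -0.031]
[-3.17629667 -0.37533936  1.4391528 ] [0.19296066 1.14920023 0.00255937] 0.013422274852600353
[ 1.14430293 -0.19013075  0.11100743]
```

View pics/w6.png

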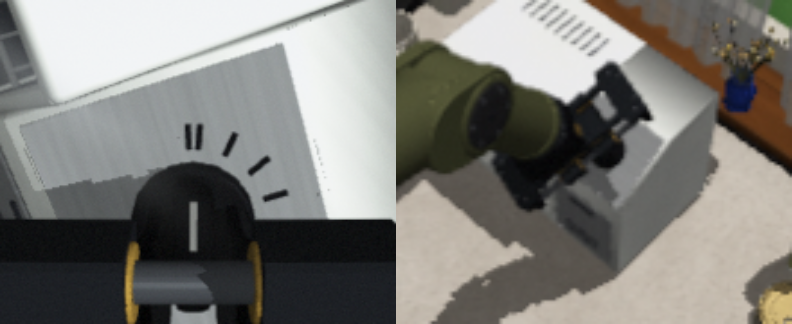

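The pointer's white line now meets the double mark and the tool has turned about 1.27 rad. I'll add a small margin and hold for over 0.5 s.

Call:
{"api": "drive_tool", "payload": {
  "angular": [
    [0,0,-0.03],
    [0,0,0],
    [0,0,0],
    [0,0,0],
    [0,0,0],
    [0,0,0],
    [0,0,0],
    [0,0,0],
    [0,0,0],
    [0,0,0]
  ],
  "delta_pos": [
    [0,0,0],
    [0,0,0],
    [0,0,0],
    [0,0,0],
    [0,0,0],
    [0,0,0],
    [0,0,0],
    [0,0,0],
    [0,0,0],
    [0,0,0]
  ],
  "gripper": [0,0,0,0,0,0,0,0,0,0]
}}

```text
time_s: 17.9
tool_pos: [0.612, 0.0281, 0.2095]
tool_rot: [145.7, -8.9, 77.3]
force: [-4.8, 1.6, 1.7]
grip_width: 0.0138
grasp_force: 55.0
```

```bash
python3 -c "
from d import *
goto([.623,.0277,.194],.024,-1.3)
print(o['grip_width'],o['grasp_force'])
from cell import env
print(env.sign_off())"
```

```text
17.9 [-7.88202912e+00 -9.80351810e+00  4.07920031e-02  1.22067643e+02
  8.17961533e+00  3.29784035e+01 -2.87250700e+01] [0.61200382 0.02813811 0.20945319] [145.73326371  -8.90790463  77.33905364]
pos cm [-0.04  0.03 -0.5 ] rot [ 0.004 -0.003  0.001]
0.013814552842761191 55.02139091491699
the job is handed in; nothing more can be done
None
```

The job was handed in at 17.9 s with the oven door swung open to about 1.5 rad and the dial gripped at 55 N and held at ignition (the gripper had turned it about 1.30 rad); the arm stayed clear of the mug, tin, salt shaker and pepper mill, and no verdict was returned.

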